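Release and hold open the self-closing laundry cart drawer

ROBOT

A 7-joint arm with a two-finger parallel gripper is mounted at the origin on the work surface. World frame = base frame: x ahead of the robot, y to its left, z up, the work surface at z = 0. Lengths are in mm, angles in rad, forces in N, time in s.
With the tool pointing down it reaches from about 425 to 1025 mm from the base axis. Payload 3.6 kg.
Tool frame: the origin (TCP) lies midway between the tips of the shut fingers; the grasp point (between the pads) lies 19 mm behind it; y points along the fingers, z is the direction in which the jaws open and shut, and the axes are right-handed (so a half turn about y gives the same grasp; the last joint's range is limited). The gripper opens to 85 mm and grips with 20 to 120 N. Pads are 22 mm wide; open, the fingers measure 114 mm over their backs; the gripper's body (76 mm by 85 mm) begins 54 mm behind the grasp point. The pads swing forward as they close: fully open they stand 13 mm farther back than shut.
Start: joints at [1.05, 0.591, 0.048, 1.609, -0.033, 0.943, -0.034], TCP at [300.783, -659.666, 231.302] pointing down, gripper open.
Joint ranges: [-2.69, 2.69], [-0.47, 2.24], [-1.27, 1.36], [0.19, 2.51], [-1.53, 4.68], [0.08, 2.07], [-3.09, 3.09]. Speed limits (rad/s): [2.57, 2.57, 3.14, 3.14, 3.14, 3.14, 3.14].

INTERFACE

Orientations are given as [roll, pitch, yaw] about the fixed x, y, z axes, in that order (R = Rz(yaw) Ry(pitch) Rx(roll)).
In Python, from workcell import sensors, grab_frame, camera_params, workorder gives the robot as it stands. The module is installed in compiled form; this text tells all that it offers.
- The arm moves only by the shell command python3 -m jog 'ROWS' [FORCE]. ROWS is text: rows parted by semicolons, each of 5 numbers parted by spaces: the shift along the tool's x, y, z normalised to -1 to 1, where 1 is 0.08 m, then the turn about the tool's y normalised to -1 to 1, where 1 is 30 degrees, then the gripper command: -1 is fully open, 1 is shut, values between are in proportion. In form: dx dy dz turn grip; .... A call has 1 to 10 rows; each row is the pose to reach, as a shift and turn from the pose commanded when the call began, along the tool's axes at that moment; what a row does not reach only later rows make up. A row lasts 1/8 s, in which the tool goes at most 62.5 mm and 10.7 degrees, less where a joint would pass 70% of its speed; a pose out of reach is approached as far as the arm can. A call with a number of a shift or a turn outside -1 to 1 is refused whole. A call with a gripper value outside its range is refused whole. The fingers move at their own pace and stop on an object; FORCE is the grip in N (left out, the last holds). Time passes only in rows, so rows that repeat a pose let the fingers close. It gives the time, the measured TCP pose, the force and the opening at its end, in the units of the state.
- sensors.state(): the state, without advancing time (a new reading comes with each control period).
- grab_frame(name): name is "scene" or "top" or "wrist"; returns the picture (480x640x3 uint8, red, green, blue); there is no depth.
- camera_params(name): a dict with "camera_matrix" (3x3 intrinsics, pixels), "pose" (4x4, takes a point from camera to world coordinates); the wrist camera has in their place "tool_from_camera" (4x4, takes a point from camera to tool coordinates, whose origin is the TCP and whose axes are the tool frame's). Camera axes: x right, y up, looking along -z (the intrinsics and any distortion apply to the point x, -y, -z); pixel columns grow to the right and rows downward; lengths in mm; the calibration is good to about 2 mm. The wrist camera is an equidistant fisheye: a pixel r from the principal point sees the ray r / f radians off the axis. A picture is of the moment at which its call begins: read the wrist's pose just before it. camera_params takes no time and is no camera call.
- workorder.job_done(): hands the job in, once; it reports no verdict.
The state is a dict: "t": time; "q": joint angles; "dq": joint speeds; "joint_efforts": joint torques, N m; "ee_pos": TCP position; "ee_rot": TCP orientation; "contact_force": force on the tool from outside, world axes, zero at the start; "torque": the same for the moment, N m; "finger_gap": opening from 0.0 (shut) to 1.0 (fully open).
Only numpy, scipy, OpenCV 4.12 (cv2) and the standard library are available. Lean on these libraries where they do the work, as an engineer would, in place of code of your own. Each camera call takes 0.05 s, during which the arm holds its last target.

TASK

The cart's top drawer is kept shut by a rotary catch on the deck and by a closing spring. Turn the catch clockwise until it clicks over and stays open, then take the drawer by its bow handle and pull it out until the moulded stop ribs on its rims are level with the front edge of the deck, not past it, because beyond the ribs the drawer sags off its runners. Finish while still holding the handle, with the drawer kept still at the ribs so that somebody can fill it, and leave the bucket, brush and clothespegs on the deck undisturbed.

Things in the scene. Friction and masses are not known exactly. Their poses are not given: they have to be found in the camera images.
- cart: (all sizes in mm) grey plastic storage cart on castors, fixed, standing on the floor with its drawers towards the robot. Deck 380 deep (its x) by 400 wide (its y). Origin: middle of the deck's front edge, on the deck's top surface, 850 above the floor. x runs level from the front edge to the back, y to the left looking along x, z up. Deck 16 thick, no rim along its front, side and back rims 13 high
- catch (a joint): rotary catch on the deck, rad: 0 locked (wing along the cart's y, drawer blocked), end stop 1.40 (wing nearly along x). Grows clockwise from above, swinging a bolt clear of the drawer. A sprung ball detent resists from 0.45 with about 0.15 N m, easing to nothing at 0.85; beyond that it clicks over, driven on to 1.25 or more, and stays. Let go between 0.45 and 0.85 it is pushed back
- catch_grip (a point): point on the upright axis of the catch at the height to grip, 34 above the deck, 45 behind the front edge and 100 to the cart's -y side; axes turn with the catch, its y runs along the wing. The wing is a black plastic bar 56 long, 12 thick, from 12 to 44 above the deck, on a round hub 38 wide (5 to 12 above the deck) and a flat steel collar 48 wide
- drawer (a joint): top drawer's slide, in m: 0 shut, grows as it is pulled out along the cart's -x; 0.100 puts the stop ribs level with the deck's front edge; end stop at 0.160. A spring draws it shut at all times: about 7 N at 0, 11 N at 0.100, plus about 1 N friction and some damping
- handle (a point): bow handle of the top drawer, moves with it. Point: middle of its grip bar, which lies along the cart's y, 40 in front of the drawer's front face and 24 below the deck's top surface (drawer shut: at cart x -40, y 0, z -24). Round bar 14 thick, 110 long between its two legs, which slope back and down to the face; 33 free between bar and face, open above. Axes as the cart
- mark (a point): top of the moulded stop rib on the drawer's left (cart +y) rim, 100 behind the drawer's front face, 35 below the deck's surface; another stands on the right rim. Ribs 5 long, 20 wide, 6 high. Under the deck while the drawer is shut. Axes as the cart
- bucket: closed white plastic detergent bucket with a hinged lid, 160 wide over the lid, 165 high, loose at the back of the deck. Origin: centre of its underside, z up
- brush: black plastic stain brush, 150 long (x), 30 wide, 34 high, loose on the deck. Origin: centre of its underside
- peg_a: pastel clothespeg lying on the deck, about 76 long (x), 20 wide, 11 high, loose. Origin: on its underside near the middle
- peg_b: second clothespeg, like peg_a

How it is judged (in metres and radians):
On the way, in this order (a step that is already met when the one before it is completed fails the run):
1. the catch is turned past its click and stays open, the drawer still shut (value of joint catch above 1.1 rad and value of joint drawer below 0.02 m), for 0.2 s.
2. the drawer is out with its ribs level with the deck's front edge (within 7 mm) and held there (value of joint drawer between 0.093 and 0.107 m and contact force between the fingers and drawer above 4 N), for 0.3 s.
At the end, for the whole second after the job is handed in: the catch rests open (beyond 1.1 rad), the drawer stands still with its stop ribs within 7 mm of the deck's front edge (slide 93 to 107 mm), kept there by the fingers on the handle (over 4 N), and bucket, brush and pegs are within 20 mm of where they began (all of step 2 and velocity of joint drawer between -0.01 and 0.01 m/s and value of joint catch above 1.1 rad and distance of each of bucket, brush, peg_a, peg_b from where it was at the start of the episode below 0.02 m); the arm keeps its last pose, push and grip.
It fails at once if the drawer is pulled well past its stop ribs (over 15 mm) (value of joint drawer above 0.115 m).
It fails at once if a thing on the deck is shifted more than 20 mm (distance of any of bucket, brush, peg_a, peg_b from where it was at the start of the episode above 0.02 m).
It also fails if it takes over 48 s, if anything falls off the work surface, if the arm or the gripper's body presses on something with over 40 N, if the wrist force passes 120 N, or if a joint passes its speed limit or range.

## Working session

There is one attempt and no reset: what is moved stays moved. The work goes in short steps, Python scripts to look and compute and a shell command to move; the robot and the scene stay as the last step left them, time stands still between calls to the robot, and variables do not carry over. Pictures are saved under pics/ and viewed, and the job is handed in when it is done.

```bash
mkdir -p pics; python3 - <<'E'
from workcell import sensors, grab_frame, camera_params
import cv2,numpy as np
np.set_printoptions(precision=4,suppress=True)
print(sensors.state())
for n in("scene","top","wrist"):
    print(n,camera_params(n))
    cv2.imwrite(f"pics/{n}0.png",grab_frame(n)[:,:,::-1])
E
```

```text
{'t': 0.0, 'q': array([ 1.0495,  0.5921,  0.0483,  1.6098, -0.0333,  0.9427, -0.0337]), 'dq': array([ 0.0008,  0.0009, -0.0012, -0.0009,  0.0018, -0.0014, -0.0004]), 'joint_efforts': array([ -0.0005, -54.8688,   1.5467, -19.8124,   0.0095,   0.0088,
         0.    ]), 'ee_pos': array([ 300.4354, -658.9124,  230.1484]), 'ee_rot': array([-1.573 , -0.0001, -2.7137]), 'contact_force': array([-0.3038,  0.1023,  0.5151]), 'torque': array([-0.0448, -0.0152,  0.0011]), 'finger_gap': 0.999441236928051}
scene {'camera_matrix': array([[559.3085,   0.    , 316.8837],
       [  0.    , 559.3085, 241.8532],
       [  0.    ,   0.    ,   1.    ]]), 'pose': array([[   0.9131,   -0.337 ,    0.2296,  873.2268],
       [   0.4077,    0.769 ,   -0.4924, -359.7176],
       [  -0.0106,    0.5432,    0.8395,  876.0057],
       [   0.    ,    0.    ,    0.    ,    1.    ]])}
top {'camera_matrix': array([[475.8413,   0.    , 315.6736],
       [  0.    , 475.8413, 238.87  ],
       [  0.    ,   0.    ,   1.    ]]), 'pose': array([[ -0.0219,   0.9877,  -0.1549, 573.6831],
       [ -0.9995,  -0.0181,   0.0262, 101.9281],
       [  0.023 ,   0.1554,   0.9876, 776.5264],
       [  0.    ,   0.    ,   0.    ,   1.    ]])}
wrist {'camera_matrix': array([[371.6483,   0.    , 323.2628],
       [  0.    , 371.6483, 239.7946],
       [  0.    ,   0.    ,   1.    ]]), 'tool_from_camera': array([[  -0.0002,   -0.9501,   -0.3119,  -82.1852],
       [   0.0004,    0.3119,   -0.9501, -141.5631],
       [   1.    ,   -0.0003,    0.0003,   -0.2469],
       [   0.    ,    0.    ,    0.    ,    1.    ]])}
```

View pics/scene0.png

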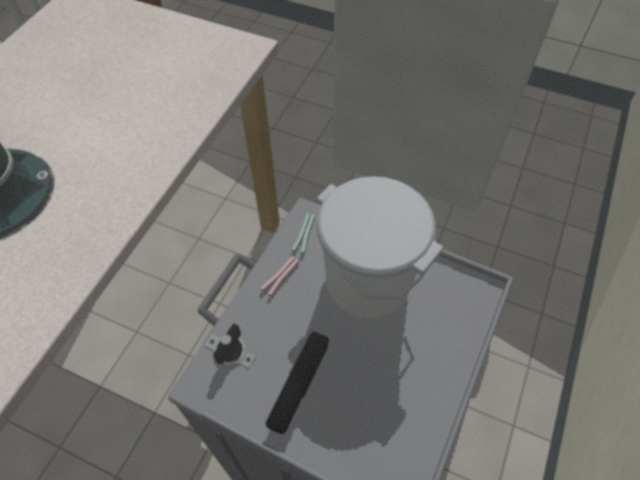

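View pics/top0.png

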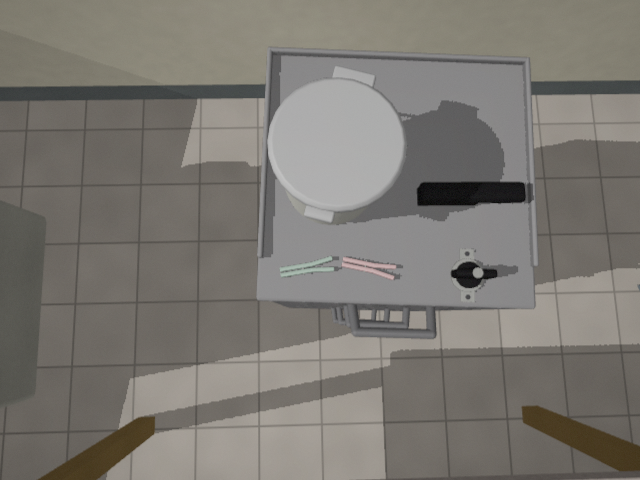

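View pics/wrist0.png

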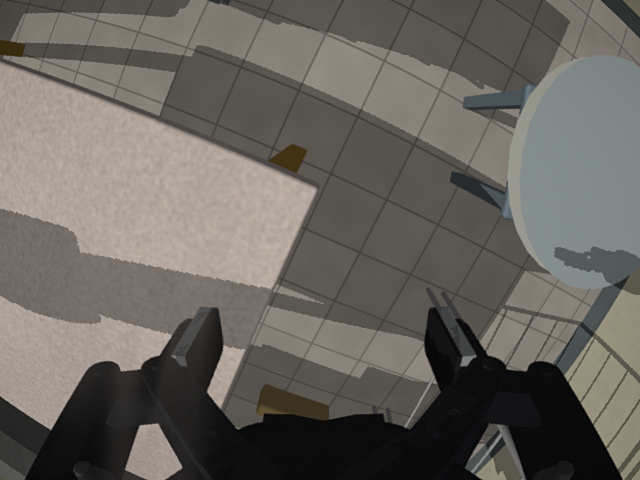

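```bash
python3 - <<'E'
import cv2,numpy as np
t=cv2.imread("pics/top0.png");s=cv2.imread("pics/scene0.png")
def z(im,x,y,w,h,k,n): cv2.imwrite(n,cv2.resize(im[y:y+h,x:x+w],None,fx=k,fy=k,interpolation=cv2.INTER_CUBIC))
z(t,420,230,130,95,6,"pics/t_catch.png")
z(t,240,235,200,115,4,"pics/t_front.png")
z(s,160,190,170,150,4,"pics/s_front.png")
z(s,160,300,130,120,5,"pics/s_catch.png")
E
```

```text
(no output)
```

View pics/t_catch.png

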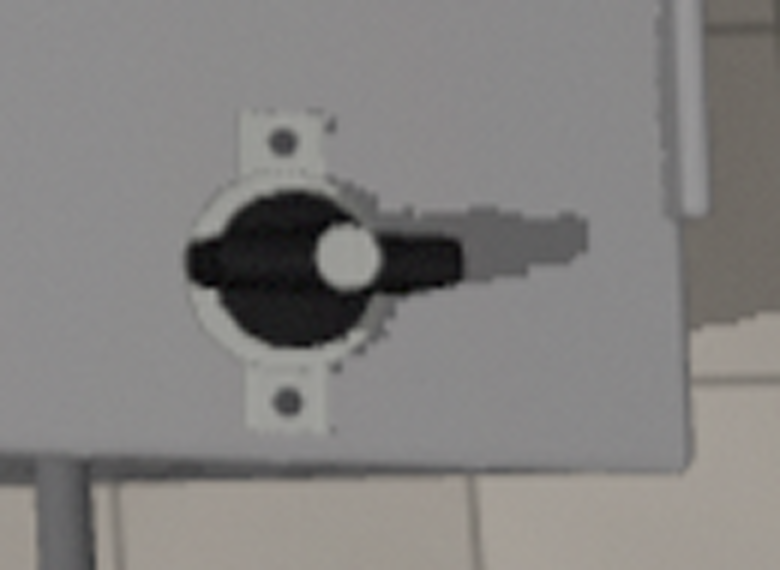

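View pics/t_front.png

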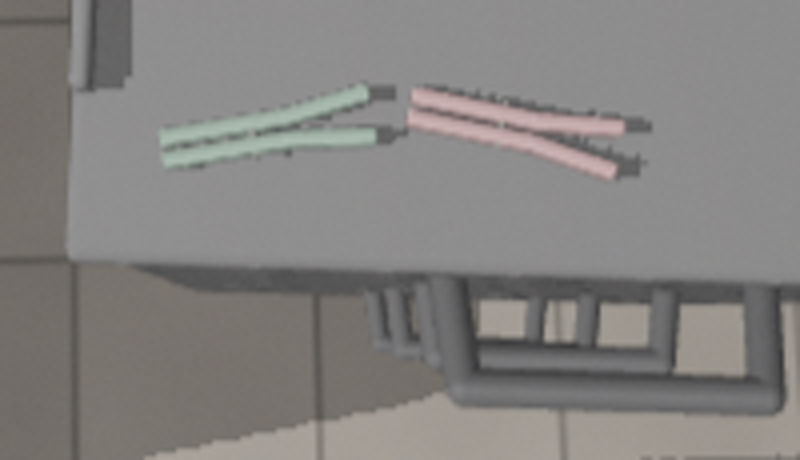

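View pics/s_front.png

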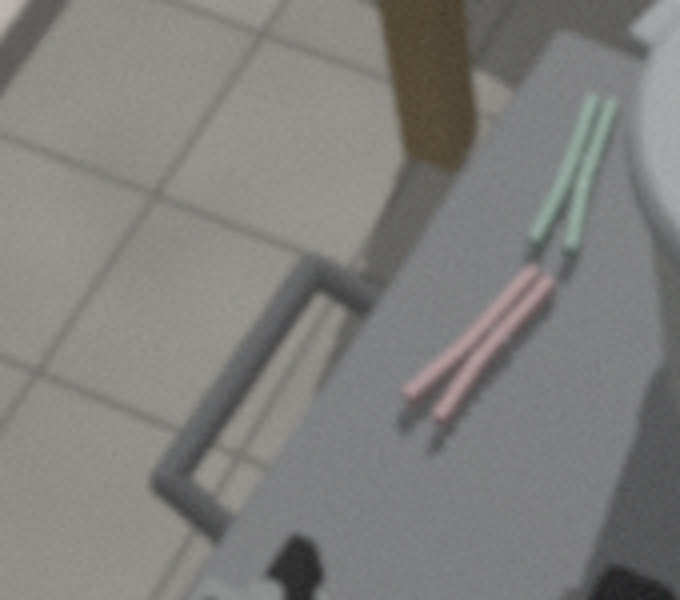

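View pics/s_catch.png

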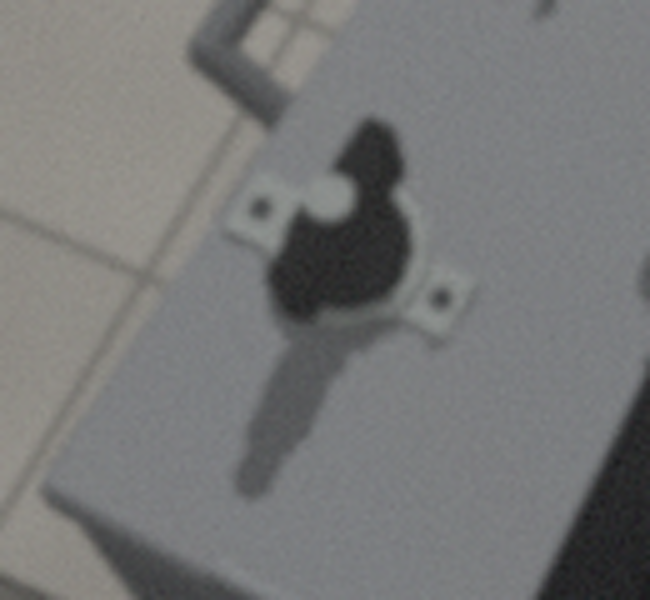

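```bash
cat >h.py <<'E'
import numpy as np
from workcell import sensors, grab_frame, camera_params
np.set_printoptions(precision=4,suppress=True)
def ray(n,u,v):
    p=camera_params(n);K=p["camera_matrix"];T=p["pose"]
    d=np.array([(u-K[0,2])/K[0,0],-(v-K[1,2])/K[1,1],-1.]);d=T[:3,:3]@d
    return T[:3,3],d/np.linalg.norm(d)
def tri(a,b):
    o1,d1=ray("top",*a);o2,d2=ray("scene",*b)
    A=np.array([d1,-d2]).T;s=np.linalg.lstsq(A,o2-o1,rcond=None)[0]
    p,q=o1+s[0]*d1,o2+s[1]*d2
    return (p+q)/2,np.linalg.norm(p-q)
def plane(n,uv,z):
    o,d=ray(n,*uv);return o+d*(z-o[2])/d[2]
E
python3 - <<'E'
from h import *
P={"scr_b":((467.2,253.7),(248.2,359.6)),"scr_f":((468,297),(212.4,341.6)),"FR":((535,308.3),(169,398)),"FL":((257,299.5),(300,197)),
"cap":((478,272.7),(160+329/5,300+197/5)),
"barR":((240+770/4,235+400/4),(160+170/4,190+478/4)),"barL":((240+462/4,235+388/4),(160+315/4,190+265/4))}
for k,v in P.items(): print(k,*tri(*v))
E
```

```text
scr_b [ 653.7537 -132.6375  104.3761] 0.2805894431725425
scr_f [ 592.1925 -129.3374  104.311 ] 0.3968596034108661
FR [ 575.1569 -226.3869   97.2968] 2.3394397956002853
FL [595.3997 168.8165  99.3042] 0.9677318925595724
cap [ 622.8967 -131.0849  145.4719] 0.036160604680552835
barR [540.5464 -81.5993  79.3302] 2.9214299856657733
barL [546.4943  29.1632  78.2896] 1.0300173013416765
```

```bash
cat >>h.py <<'E'
from scipy.spatial.transform import Rotation as Ro
yaw=-0.052;O=np.array([584.,-28.8,99.5])
C=lambda x,y,z:O+Ro.from_euler('z',yaw).apply([x,y,z])
def to(target,tyaw):
    s=sensors.state();R=Ro.from_euler('xyz',s["ee_rot"])
    d=R.inv().apply(target-s["ee_pos"])
    w=(tyaw-s["ee_rot"][2]+np.pi)%(2*np.pi)-np.pi
    print("t",s["t"],"pos",s["ee_pos"],"rot",s["ee_rot"],"F",s["contact_force"],"gap",s["finger_gap"],"q",s["q"])
    print("tool shift mm",d,"units",d/80,"turn units",-np.degrees(w)/30)
E
python3 - <<'E'
from h import *
g=C(45,-100,15);print(g,C(-40,0,-24))
to(g+[0,0,100],-1.623)
print("bucket",plane("top",(337,145),264),"brush",plane("top",(471,194),133), "edge",plane("scene",(277,42),0),plane("scene",(0,410),0))
E
```

```text
[ 623.7415 -131.0038  114.5   ] [544.0541 -26.7209  75.5   ]
t 0.15 pos [ 300.5397 -659.0742  230.3677] rot [-1.5726 -0.0001 -2.7137] F [ 0.2714  0.2573 -1.523 ] gap 0.9960656385330914 q [ 1.0495  0.592   0.0483  1.6095 -0.0333  0.9427 -0.0337]
tool shift mm [-513.1962   16.4162 -346.3087] units [-6.415   0.2052 -4.3289] turn units -2.0830488443273727
bucket [760.7023  61.9646 264.    ] brush [ 734.2778 -134.1365  133.    ] edge [309.1079 643.184    0.    ] [ 305.8712 -333.1679    0.    ]
```

```bash
python3 -m jog '-0.4 0 -0.25 -0.35 -1; -0.8 0 -0.55 -0.7 -1; -1 0 -0.7 -1 -1' 30
python3 -m jog '-0.4 0 -0.1 -0.35 -1; -0.8 0 -0.2 -0.7 -1; -1 0 -0.2 -1 -1; -1 0 -0.2 -1 -1'
python3 -c "
from h import *
to(C(45,-100,115),-1.623)"
```

```text
t: 0.52
ee_pos: [352.2, -572.6, 230.9]
ee_rot: [-1.572, 0.002, -2.182]
contact_force: [-0.4, -0.2, 0.0]
finger_gap: 0.998
t: 1.02
ee_pos: [384.8, -499.6, 231.2]
ee_rot: [-1.57, 0.001, -1.665]
contact_force: [-0.2, 0.1, 0.4]
finger_gap: 1.0
t 1.025 pos [ 384.7624 -499.5999  231.2011] rot [-1.5704  0.0011 -1.6654] F [-0.2486  0.1219  0.4152] gap 0.9997198246290903 q [ 1.0179  0.4817 -0.2454  1.8223  0.1481  0.8559  0.6074]
tool shift mm [-389.5035   17.2287  203.0844] units [-4.8688  0.2154  2.5386] turn units -0.08097947998034162
```

```bash
for i in 1 2 3 4; do :; done
python3 -m jog '-0.5 0 0.3 -0.08 -1; -1 0 0.6 -0.08 -1'
python3 -m jog '-0.5 0 0.3 0 -1; -1 0 0.6 0 -1'
python3 -m jog '-0.5 0 0.3 0 -1; -1 0 0.6 0 -1'
python3 -m jog '-0.5 0 0.3 0 -1; -1 0 0.6 0 -1; -1 0 0.6 0 -1'
python3 -c "
from h import *
to(C(45,-100,115),-1.623)"
```

```text
t: 1.27
ee_pos: [438.5, -427.4, 231.1]
ee_rot: [-1.571, -0.001, -1.632]
contact_force: [-0.3, -0.8, 0.5]
finger_gap: 0.997
t: 1.52
ee_pos: [491.6, -349.3, 231.2]
ee_rot: [-1.571, -0.001, -1.63]
contact_force: [1.3, -0.3, -0.3]
finger_gap: 0.998
t: 1.78
ee_pos: [544.1, -272.1, 231.2]
ee_rot: [-1.571, -0.001, -1.63]
contact_force: [0.4, 0.2, -0.5]
finger_gap: 1.001
t: 2.15
ee_pos: [598.7, -190.0, 231.5]
ee_rot: [-1.569, 0.002, -1.621]
contact_force: [0.4, -0.1, -0.3]
finger_gap: 1.0
t 2.15 pos [ 598.7109 -190.0307  231.4636] rot [-1.5686  0.0023 -1.6208] F [ 0.3989 -0.1218 -0.3365] gap 0.9999205761411554 q [ 0.4482  0.4822 -0.2969  1.8273  0.1772  0.8562  0.0168]
tool shift mm [-60.1668  17.1483  22.0085] units [-0.7521  0.2144  0.2751] turn units 0.004117522639254788
```

```bash
python3 -m jog '-0.4 0 0.15 0 -1; -0.75 0.1 0.27 0 -1; -0.75 0.21 0.27 0 -1; -0.75 0.21 0.27 0 -1'
python3 - <<'E'
from h import *
to(C(45,-100,15),-1.623)
import cv2
for n in ("wrist","top"): cv2.imwrite(f"pics/{n}1.png",grab_frame(n)[:,:,::-1])
p=camera_params("wrist");K=p["camera_matrix"];T=p["tool_from_camera"]
s=sensors.state();R=Ro.from_euler('xyz',s["ee_rot"])
def proj(w):
    c=np.linalg.inv(T)@np.r_[R.inv().apply(w-s["ee_pos"]),1];x,y,z=c[0],-c[1],-c[2]
    th=np.arctan2(np.hypot(x,y),z);r=K[0,0]*th/np.hypot(x,y);return K[0,2]+r*x,K[1,2]+r*y
print("cap",proj(C(45,-100,46)),"bar ends",proj(C(-40,55,-17)),proj(C(-40,-55,-17)),"corner",proj(C(0,-200,0)))
E
```

```text
t: 2.65
ee_pos: [619.2, -138.1, 213.3]
ee_rot: [-1.574, -0.002, -1.628]
contact_force: [0.2, -0.4, -0.9]
finger_gap: 0.996
t 2.65 pos [ 619.2122 -138.1213  213.2685] rot [-1.5738 -0.0017 -1.6283] F [ 0.1719 -0.4161 -0.9214] gap 0.9957953025653864 q [ 0.3516  0.5116 -0.2902  1.8258  0.1927  0.8346 -0.0913]
tool shift mm [-7.5369 98.7427  4.4114] units [-0.0942  1.2343  0.0551] turn units -0.010128023924868501
cap (np.float64(326.3105857594762), np.float64(247.43551564560303)) bar ends (np.float64(209.96339262703071), np.float64(21.51639502185901)) (np.float64(212.9284797656611), np.float64(163.80049730008088)) corner (np.float64(271.8393842784965), np.float64(342.82801753553883))
```

View pics/wrist1.png

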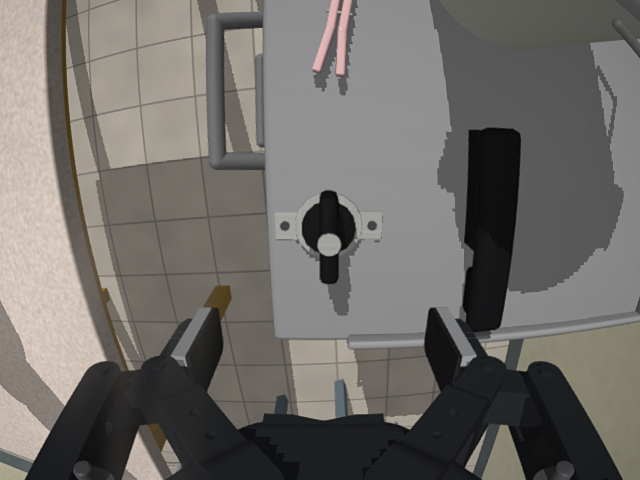

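View pics/top1.png

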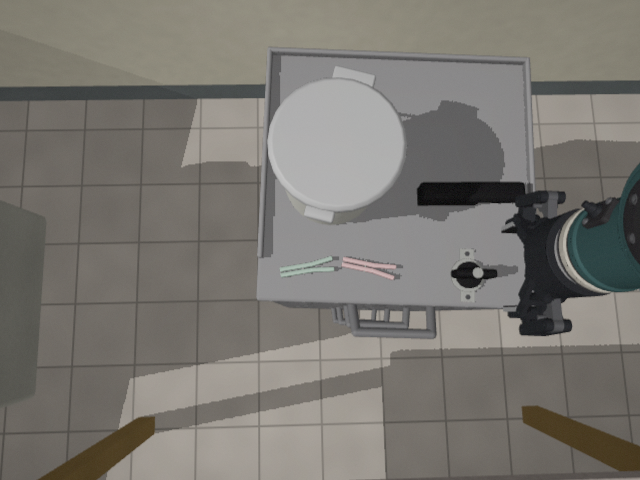

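```bash
python3 -m jog '-0.11 0.3 0.07 0 0; -0.11 0.6 0.07 -0.01 0; -0.11 0.75 0.07 -0.01 0; -0.11 0.75 0.07 -0.01 0'
python3 - <<'E'
from h import *
to(C(46,-99,15),-1.623)
import cv2
for n in ("wrist",): cv2.imwrite(f"pics/{n}2.png",grab_frame(n)[:,:,::-1])
E
```

```text
t: 3.25
ee_pos: [626.0, -128.1, 153.9]
ee_rot: [-1.572, -0.0, -1.621]
contact_force: [-0.2, -0.2, 0.2]
finger_gap: 0.498
t 3.25 pos [ 626.0287 -128.0981  153.9217] rot [-1.5724 -0.0005 -1.6212] F [-0.2308 -0.1783  0.2185] gap 0.49785834338040214 q [ 0.3197  0.5872 -0.2723  1.8589  0.2269  0.7272 -0.1302]
tool shift mm [ 2.0001 39.4245 -1.0726] units [ 0.025   0.4928 -0.0134] turn units 0.0034063943214329108
```

View pics/wrist2.png

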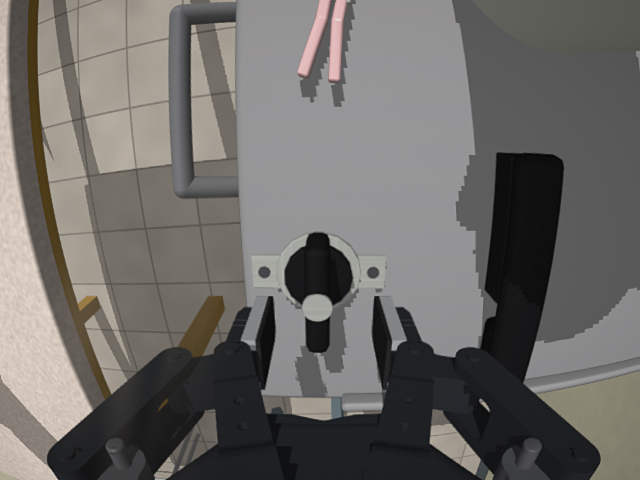

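```bash
python3 -m jog '0.02 0.25 -0.02 0 0; 0.02 0.49 -0.02 0 0; 0.02 0.49 -0.02 0 0'
python3 -c "
from h import *
to(C(45,-99.5,15),-1.623)"
```

```text
t: 3.68
ee_pos: [624.0, -128.5, 114.1]
ee_rot: [-1.574, 0.0, -1.62]
contact_force: [-0.6, 0.3, -1.0]
finger_gap: 0.502
t 3.675 pos [ 624.0284 -128.4901  114.106 ] rot [-1.5735  0.0001 -1.6197] F [-0.5678  0.2518 -1.0192] gap 0.5017980096036074 q [ 0.3083  0.6369 -0.2552  1.8844  0.2495  0.6538 -0.1473]
tool shift mm [ 2.0246 -0.3938 -0.1633] units [ 0.0253 -0.0049 -0.002 ] turn units 0.0063504486173491265
```

```bash
python3 -m jog '0.02 0 0 0 0; 0.02 0 0 0 1; 0.02 0 0 0 1; 0.02 0 0 0 1; 0.02 0 0 0 1; 0.02 0 0 0 1' 35
python3 - <<'E'
from h import *
to(C(45,-99.5,15),-1.623)
import cv2
for n in ("wrist",): cv2.imwrite(f"pics/{n}3.png",grab_frame(n)[:,:,::-1])
E
```

```text
t: 4.42
ee_pos: [623.0, -130.1, 115.9]
ee_rot: [-1.575, -0.001, -1.62]
contact_force: [-4.1, 0.6, 4.7]
finger_gap: 0.138
t 4.425 pos [ 622.961  -130.0934  115.894 ] rot [-1.5748 -0.0006 -1.6201] F [-4.1238  0.5589  4.7149] gap 0.13804246785527685 q [ 0.3111  0.6342 -0.2558  1.8844  0.249   0.6579 -0.1451]
tool shift mm [0.3699 1.3908 0.8315] units [0.0046 0.0174 0.0104] turn units 0.005460194543907762
```

View pics/wrist3.png

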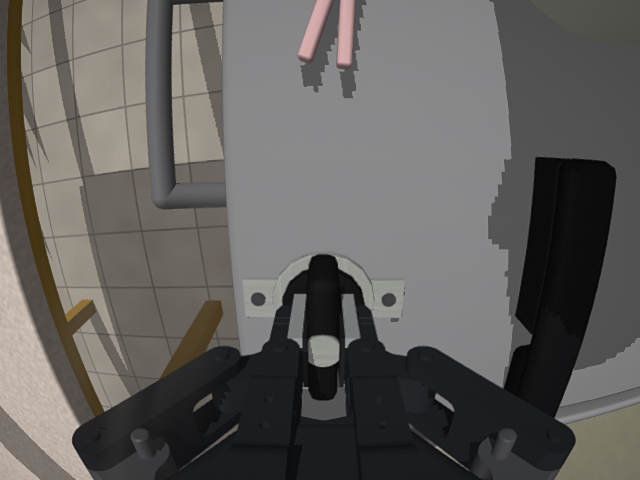

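```bash
python3 -m jog '0 -0.015 -0.012 0.1 1; 0 -0.015 -0.012 0.4 1; 0 -0.015 -0.012 0.7 1; 0 -0.015 -0.012 1 1; 0 -0.015 -0.012 1 1; 0 -0.015 -0.012 1 1'
python3 -c "
from h import *
to(C(45,-100,15),-1.623)"
```

```text
t: 5.22
ee_pos: [623.2, -130.2, 116.0]
ee_rot: [-1.572, -0.001, -2.141]
contact_force: [-0.1, -1.8, -3.8]
finger_gap: 0.132
t 5.225 pos [ 623.1863 -130.2236  115.9745] rot [-1.5722 -0.0011 -2.1409] F [-0.0608 -1.8374 -3.8486] gap 0.1323326273213735 q [ 0.2129  0.624  -0.1128  1.89    0.1118  0.6353 -0.5391]
tool shift mm [0.3555 1.4736 0.8905] units [0.0044 0.0184 0.0111] turn units -0.9891245462164695
```

```bash
python3 -m jog '0 0 0 0.3 1; 0 0 0 0.6 1; 0 0 0 1 1; 0 0 0 1 1; 0 0 0 1 1'
python3 -m jog '0 0 0 0.2 1; 0 0 0 0.4 1; 0 0 0 0.5 1; 0 0 0 0.5 1; 0 0 0 0.5 1'
python3 - <<'E'
from h import *
to(C(45,-100,15),-1.623)
import cv2
for n in ("wrist","top"): cv2.imwrite(f"pics/{n}4.png",grab_frame(n)[:,:,::-1])
E
```

```text
t: 5.85
ee_pos: [623.4, -130.4, 116.0]
ee_rot: [-1.571, -0.001, -2.664]
contact_force: [0.1, -2.7, -6.5]
finger_gap: 0.13
t: 6.48
ee_pos: [623.4, -130.5, 116.0]
ee_rot: [-1.571, -0.001, -2.927]
contact_force: [-0.7, -3.7, -9.2]
finger_gap: 0.129
t 6.475 pos [ 623.4168 -130.4745  116.0219] rot [-1.5708 -0.0011 -2.9269] F [-0.6949 -3.6611 -9.1629] gap 0.12948197557739155 q [ 0.0626  0.6254  0.1048  1.897  -0.1041  0.6254 -1.1239]
tool shift mm [-0.2063  1.5216  0.5863] units [-0.0026  0.019   0.0073] turn units -2.490292226698597
```

View pics/wrist4.png

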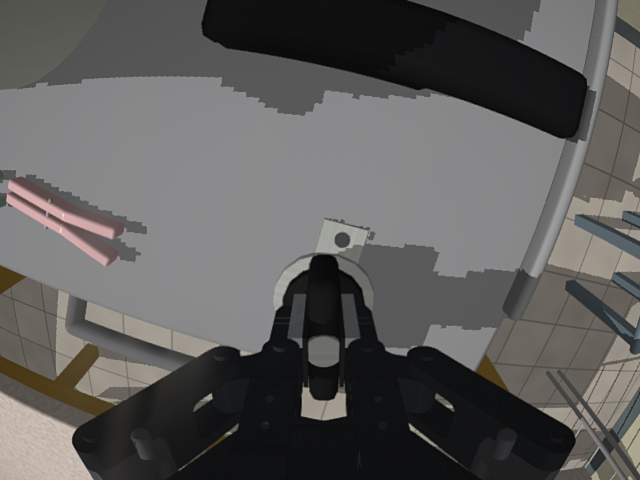

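```bash
python3 -m jog '0 0 0 0 0.6; 0 0 0 0 0.3; 0 0 0 0 0; 0 -0.2 0 0 0; 0 -0.6 0 0 0; 0 -1 0 0 0; 0 -1 0 0 0'
python3 - <<'E'
from h import *
to(C(-40,0,-43+110),-1.623)
import cv2
for n in ("wrist","top"): cv2.imwrite(f"pics/{n}5.png",grab_frame(n)[:,:,::-1])
E
```

```text
t: 7.45
ee_pos: [626.7, -130.5, 200.7]
ee_rot: [-1.568, 0.007, -2.929]
contact_force: [-0.5, 0.0, -0.1]
finger_gap: 0.502
t 7.45 pos [ 626.6621 -130.5191  200.7397] rot [-1.5681  0.0074 -2.9285] F [-0.5315  0.0238 -0.1165] gap 0.5020721228506833 q [ 0.0461  0.5177  0.1261  1.8439 -0.089   0.7775 -1.1389]
tool shift mm [  59.044    33.4835 -119.009 ] units [ 0.738   0.4185 -1.4876] turn units -2.4933988344855655
```

View pics/wrist5.png

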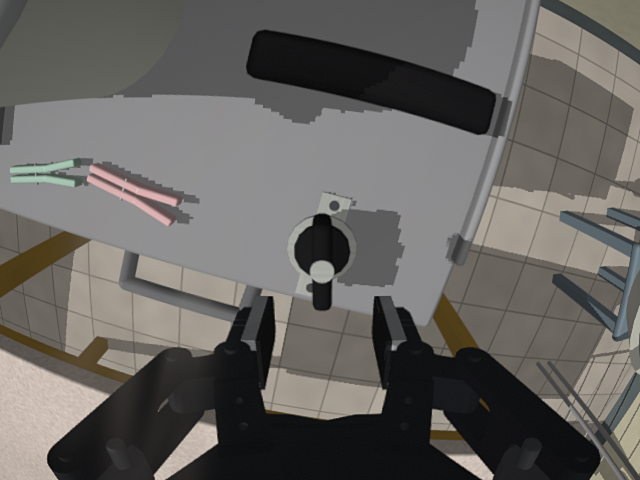

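```bash
python3 -m jog '0.3 0 -0.5 -0.35 0; 0.6 0 -1 -0.7 0; 0.74 0 -1 -1 0; 0.74 0 -1 -1 0'
python3 -m jog '0 0 0 -0.35 0; 0 0 0 -0.7 0; 0 0 0 -1 0; 0 0 0 -1 0'
python3 -c "
from h import *
to(C(-40,0,-43+110),-1.623)"
```

```text
t: 8.05
ee_pos: [547.5, -64.2, 195.7]
ee_rot: [-1.573, -0.002, -2.406]
contact_force: [0.6, -0.7, -0.9]
finger_gap: 0.503
t: 8.55
ee_pos: [549.8, -65.0, 196.0]
ee_rot: [-1.571, 0.0, -1.886]
contact_force: [-0.2, -0.2, -0.7]
finger_gap: 0.496
t 8.55 pos [549.818  -65.0193 195.9956] rot [-1.5712  0.0002 -1.8865] F [-0.217  -0.1937 -0.7001] gap 0.4964621041534024 q [ 0.1578  0.4276 -0.1611  2.023   0.1032  0.6988 -0.3839]
tool shift mm [-34.6108  29.5089 -17.3579] units [-0.4326  0.3689 -0.217 ] turn units -0.5031762723305754
```

```bash
python3 -m jog '-0.2 0 -0.1 -0.3 0.2; -0.43 0.2 -0.22 -0.5 0.2; -0.43 0.2 -0.22 -0.5 0.2; -0.43 0.2 -0.22 -0.5 0.2'
python3 - <<'E'
from h import *
to(C(-40,0,-43),-1.623)
import cv2
for n in ("wrist","top"): cv2.imwrite(f"pics/{n}6.png",grab_frame(n)[:,:,::-1])
p=camera_params("wrist");K=p["camera_matrix"];T=p["tool_from_camera"]
s=sensors.state();R=Ro.from_euler('xyz',s["ee_rot"])
def proj(w):
    c=np.linalg.inv(T)@np.r_[R.inv().apply(w-s["ee_pos"]),1];x,y,z=c[0],-c[1],-c[2]
    th=np.arctan2(np.hypot(x,y),z);r=K[0,0]*th/np.hypot(x,y);return K[0,2]+r*x,K[1,2]+r*y
print("bar",proj(C(-40,55,-24)),proj(C(-40,0,-24)),proj(C(-40,-55,-24)))
E
```

```text
t: 9.05
ee_pos: [543.5, -27.2, 180.6]
ee_rot: [-1.571, -0.001, -1.623]
contact_force: [-0.7, 0.6, -0.7]
finger_gap: 0.399
t 9.05 pos [543.5051 -27.1701 180.5843] rot [-1.5706 -0.0007 -1.6235] F [-0.7477  0.6316 -0.7219] gap 0.39876008411402203 q [ 0.1385  0.4426 -0.2279  2.0535  0.1594  0.6617 -0.247 ]
tool shift mm [ -0.5688 124.084    0.4989] units [-0.0071  1.5511  0.0062] turn units -0.0009150627815809343
bar (np.float64(321.05951569450366), np.float64(160.23334662650325)) (np.float64(321.1777712249387), np.float64(239.08684120454296)) (np.float64(321.3335950394936), np.float64(308.43544569017206))
```

View pics/wrist6.png

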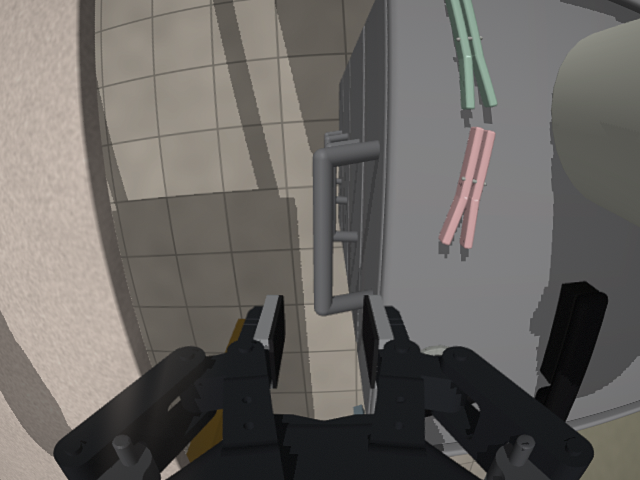

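View pics/top6.png

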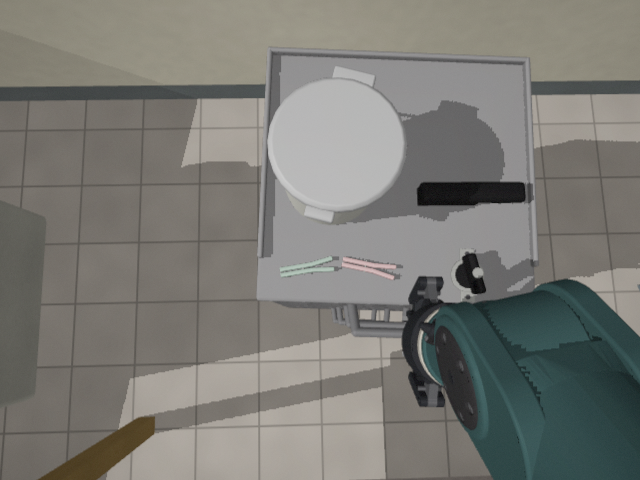

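```bash
python3 -m jog '0 0.4 0 0 0.2; 0 0.8 0 0 0.2; 0 1 0 0 0.2; 0 1 0 0 0.2'
python3 - <<'E'
from h import *
to(C(-40,0,-41),-1.623)
import cv2
for n in ("wrist",): cv2.imwrite(f"pics/{n}7.png",grab_frame(n)[:,:,::-1])
E
```

```text
t: 9.65
ee_pos: [542.6, -26.7, 99.9]
ee_rot: [-1.573, -0.0, -1.621]
contact_force: [-0.0, -0.5, 0.7]
finger_gap: 0.405
t 9.65 pos [542.6411 -26.6683  99.8524] rot [-1.5725 -0.0005 -1.6206] F [-0.0301 -0.4925  0.6927] gap 0.40534069001169065 q [ 0.1029  0.5654 -0.1866  2.105   0.2133  0.4903 -0.2941]
tool shift mm [-0.037  41.3499  1.4855] units [-0.0005  0.5169  0.0186] turn units 0.0045287489274857505
```

View pics/wrist7.png

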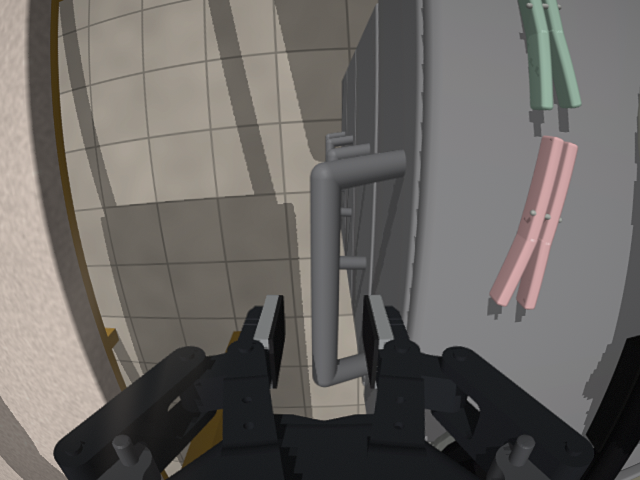

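```bash
python3 -m jog '0 0.1 0.015 0 0.2; 0 0.2 0.015 0 0.2; 0 0.25 0.015 0 0.2; 0 0.25 0.015 0 0.2'
python3 - <<'E'
from h import *
print("peg_b tips",plane("top",(395,277),105),plane("top",(343,262),105))
to(C(-40,0,-41),-1.623)
import cv2
for n in ("wrist","scene"): cv2.imwrite(f"pics/{n}8.png",grab_frame(n)[:,:,::-1])
E
```

```text
t: 10.2
ee_pos: [543.9, -26.3, 80.2]
ee_rot: [-1.572, -0.0, -1.619]
contact_force: [0.2, -0.3, -0.2]
finger_gap: 0.4
peg_b tips [622.3125 -27.0579 105.    ] [645.0856  46.0523 105.    ]
t 10.2 pos [543.9318 -26.2513  80.1613] rot [-1.5716 -0.0001 -1.6194] F [ 0.2198 -0.3405 -0.2461] gap 0.3997371337652472 q [ 0.092   0.5985 -0.1735  2.1116  0.2259  0.4493 -0.3047]
tool shift mm [ 0.4613 21.6612  0.1613] units [0.0058 0.2708 0.002 ] turn units 0.006788070878218477
```

View pics/wrist8.png

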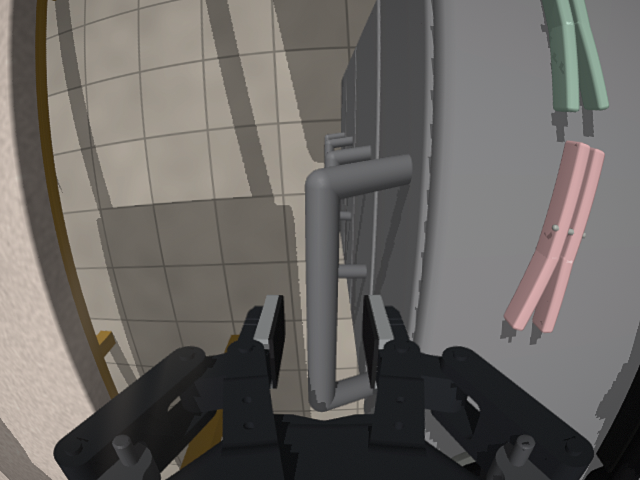

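View pics/scene8.png

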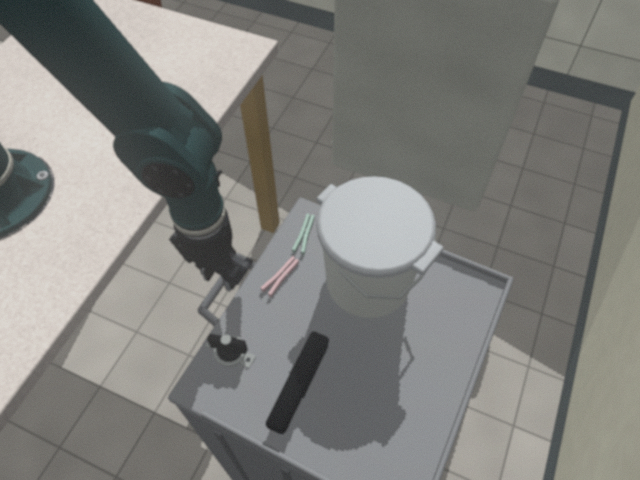

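```bash
python3 -m jog '0 0.08 0 0 0.2; 0 0.15 0 0 0.2; 0 0.15 0 0 0.2'
python3 - <<'E'
from h import *
to(C(-40,0,-41),-1.623)
import cv2
for n in ("wrist","scene"): 
  im=grab_frame(n)[:,:,::-1]
  if n=="scene": im=cv2.resize(im[180:340,140:340],None,fx=4,fy=3.5)
  cv2.imwrite(f"pics/{n}9.png",im)
E
```

```text
t: 10.68
ee_pos: [543.7, -26.3, 67.9]
ee_rot: [-1.572, -0.0, -1.619]
contact_force: [-0.3, -0.1, -0.1]
finger_gap: 0.4
t 10.675 pos [543.6878 -26.2555  67.8613] rot [-1.5722 -0.0001 -1.6194] F [-0.3038 -0.1115 -0.0515] gap 0.4002279028757166 q [ 0.0852  0.619  -0.1646  2.1164  0.2331  0.4242 -0.3111]
tool shift mm [0.4457 9.3608 0.4014] units [0.0056 0.117  0.005 ] turn units 0.0069139523464231125
```

View pics/scene9.png

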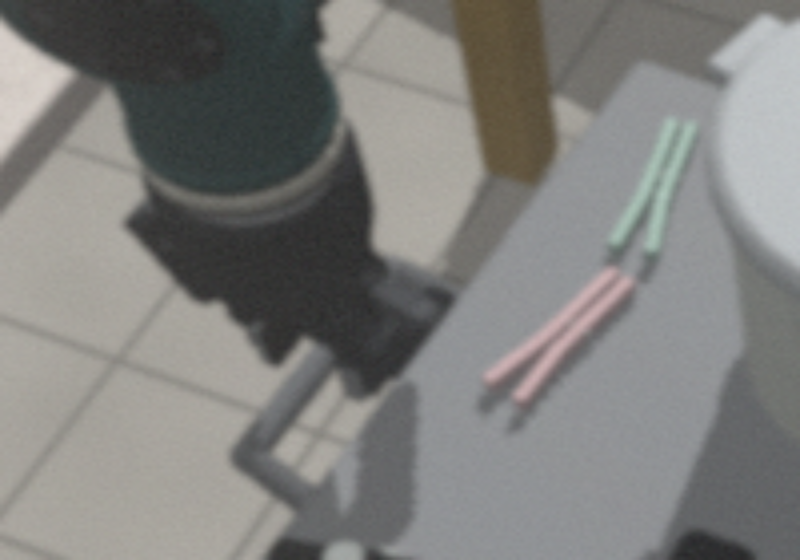

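```bash
python3 -m jog '0 0.06 0 0 0.2; 0 0.11 0 0 0.2; 0 0.11 0 0 0.2'
python3 -c "
from h import *
to(C(-40,0,-41),-1.623)"
python3 -m jog '0 0 0 0 0.4; 0 0 0 0 0.7; 0 0 0 0 1; 0 0 0 0 1; 0 0 0 0 1' 60
python3 - <<'E'
from h import *
to(C(-40,0,-41),-1.623)
import cv2
for n in ("wrist",): 
  im=grab_frame(n)[:,:,::-1]
  cv2.imwrite(f"pics/{n}10.png",im)
E
```

```text
t: 11.15
ee_pos: [543.9, -26.2, 59.3]
ee_rot: [-1.572, -0.0, -1.619]
contact_force: [-0.9, -0.1, -0.5]
finger_gap: 0.4
t 11.15 pos [543.923  -26.2455  59.2929] rot [-1.5716 -0.0001 -1.6194] F [-0.8568 -0.0628 -0.4871] gap 0.3995531811540714 q [ 0.0802  0.6335 -0.158   2.1192  0.2382  0.4059 -0.3156]
tool shift mm [0.4685 0.7928 0.1547] units [0.0059 0.0099 0.0019] turn units 0.006901366200563304
t: 11.78
ee_pos: [543.2, -26.3, 59.9]
ee_rot: [-1.573, -0.0, -1.62]
contact_force: [-3.3, 0.7, 5.2]
finger_gap: 0.138
t 11.775 pos [543.2397 -26.2556  59.8524] rot [-1.5725 -0.0003 -1.6196] F [-3.334   0.6723  5.1795] gap 0.13788882298604482 q [ 0.0803  0.6323 -0.1583  2.1199  0.2378  0.4074 -0.3157]
tool shift mm [0.4246 1.3511 0.8383] units [0.0053 0.0169 0.0105] turn units 0.006576251019151918
```

View pics/wrist10.png

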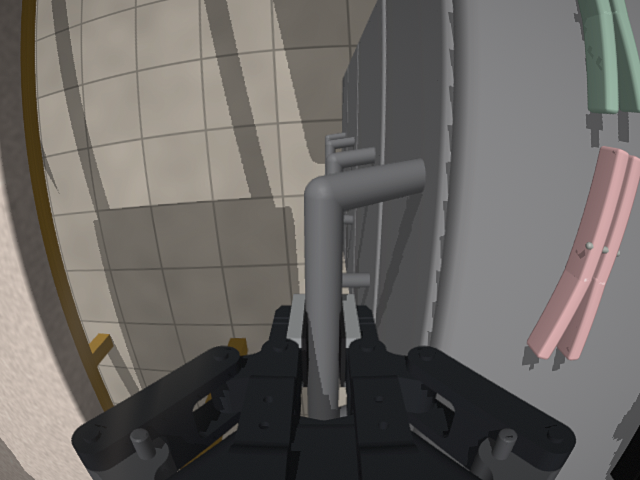

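```bash
python3 -m jog '0 0 -0.08 0 1; 0 0 -0.18 0 1; 0 0 -0.3 0 1; 0 0 -0.42 0 1; 0 0 -0.54 0 1; 0 0 -0.66 0 1; 0 0 -0.78 0 1; 0 0 -0.88 0 1; 0 0 -0.88 0 1; 0 0 -0.88 0 1' 80
python3 - <<'E'
from h import *
to(C(-140,0,-40.5),-1.623)
import cv2
for n in ("wrist","top"): 
  im=grab_frame(n)[:,:,::-1]
  cv2.imwrite(f"pics/{n}11.png",im)
E
```

```text
t: 13.08
ee_pos: [481.3, -22.9, 60.0]
ee_rot: [-1.557, 0.002, -1.62]
contact_force: [9.1, -2.1, -9.6]
finger_gap: 0.132
t 13.075 pos [481.313  -22.8949  59.9849] rot [-1.5571  0.0024 -1.6202] F [ 9.1118 -2.106  -9.6289] gap 0.13232810598617092 q [ 0.0521  0.5864 -0.1307  2.2664  0.2539  0.2875 -0.3492]
tool shift mm [  0.4645   0.4752 -37.1562] units [ 0.0058  0.0059 -0.4645] turn units 0.005410179664769929
```

View pics/wrist11.png

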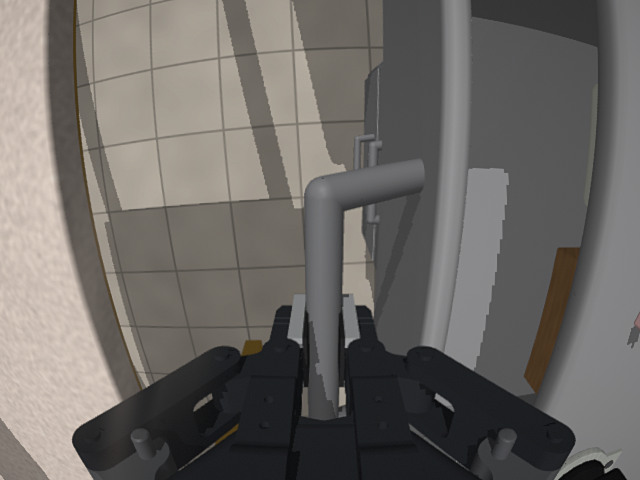

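View pics/top11.png

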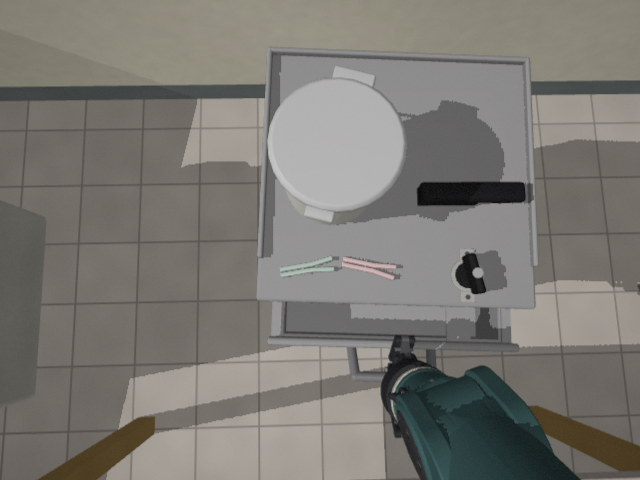

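```bash
python3 -m jog '0 0 -0.06 0 1; 0 0 -0.14 0 1; 0 0 -0.22 0 1; 0 0 -0.3 0 1; 0 0 -0.35 0 1; 0 0 -0.35 0 1; 0 0 -0.35 0 1'
python3 - <<'E'
from h import *
to(C(-140,0,-40.5),-1.623)
import cv2
for n in ("wrist","top","scene"): 
  im=grab_frame(n)[:,:,::-1]
  cv2.imwrite(f"pics/{n}12.png",im)
  if n=="top": cv2.imwrite("pics/top12z.png",cv2.resize(im[260:380,240:440],None,fx=4,fy=4,interpolation=cv2.INTER_CUBIC))
E
```

```text
t: 14.05
ee_pos: [454.7, -21.5, 60.0]
ee_rot: [-1.555, 0.003, -1.621]
contact_force: [9.6, -2.7, -12.1]
finger_gap: 0.135
t 14.05 pos [454.6985 -21.4734  59.9938] rot [-1.555   0.0029 -1.6205] F [  9.5602  -2.7293 -12.1077] gap 0.13543548738123906 q [ 0.0358  0.5703 -0.1157  2.3256  0.26    0.2405 -0.3633]
tool shift mm [  0.5748   0.8262 -10.5082] units [ 0.0072  0.0103 -0.1314] turn units 0.004770536677320925
```

View pics/top12z.png

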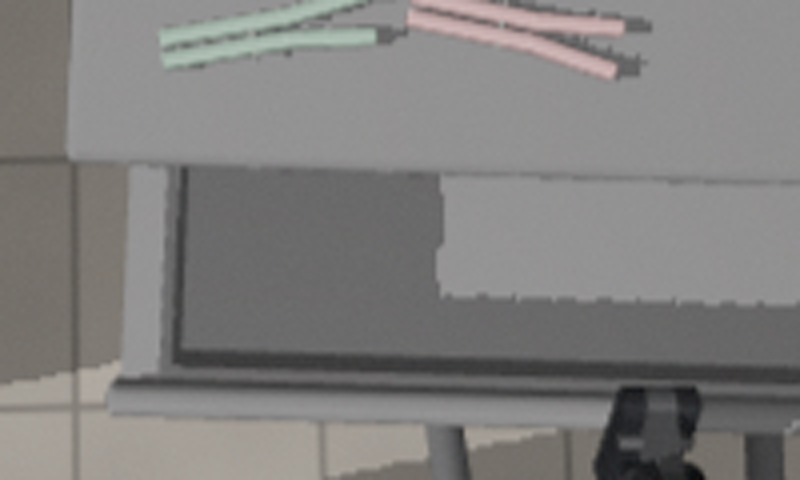

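View pics/wrist12.png

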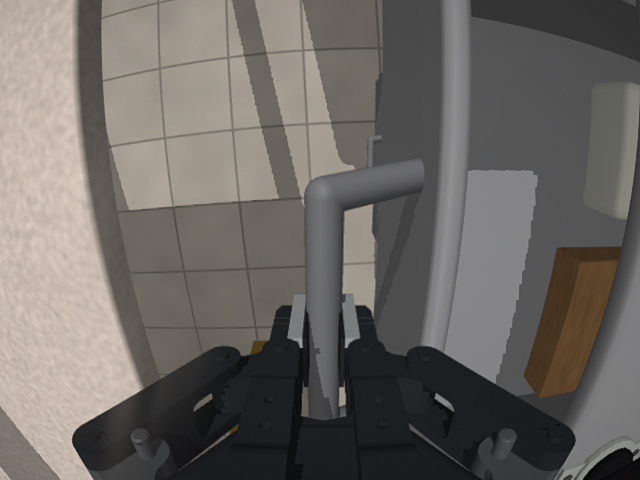

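View pics/scene12.png

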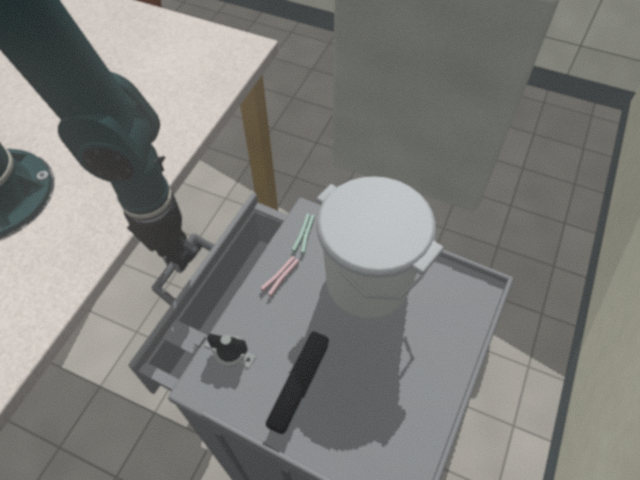

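```bash
python3 -m jog '0 0 -0.05 0 1; 0 0 -0.1 0 1; 0 0 -0.13 0 1; 0 0 -0.13 0 1; 0 0 -0.13 0 1'
python3 - <<'E'
from h import *
to(C(-140,0,-40.5),-1.623)
import cv2
for n in ("top","scene"): 
  im=grab_frame(n)[:,:,::-1]
  cv2.imwrite(f"pics/{n}13.png",im)
  if n=="top":
    cv2.imwrite("pics/top13a.png",cv2.resize(im[280:370,250:330],None,fx=6,fy=6,interpolation=cv2.INTER_CUBIC))
    cv2.imwrite("pics/top13b.png",cv2.resize(im[280:370,460:550],None,fx=6,fy=6,interpolation=cv2.INTER_CUBIC))
  else: cv2.imwrite("pics/scene13a.png",cv2.resize(im[180:290,200:330],None,fx=5,fy=5,interpolation=cv2.INTER_CUBIC)) 
E
```

```text
t: 14.82
ee_pos: [445.1, -21.0, 60.0]
ee_rot: [-1.554, 0.003, -1.621]
contact_force: [10.0, -2.6, -13.2]
finger_gap: 0.13
t 14.825 pos [445.1249 -20.9666  59.9906] rot [-1.5537  0.0031 -1.6207] F [  9.9766  -2.555  -13.2491] gap 0.1300363313833607 q [ 0.0288  0.5648 -0.1092  2.3472  0.2623  0.2223 -0.3685]
tool shift mm [ 0.6058  0.973  -0.9235] units [ 0.0076  0.0122 -0.0115] turn units 0.004413246533630283
```

View pics/top13a.png

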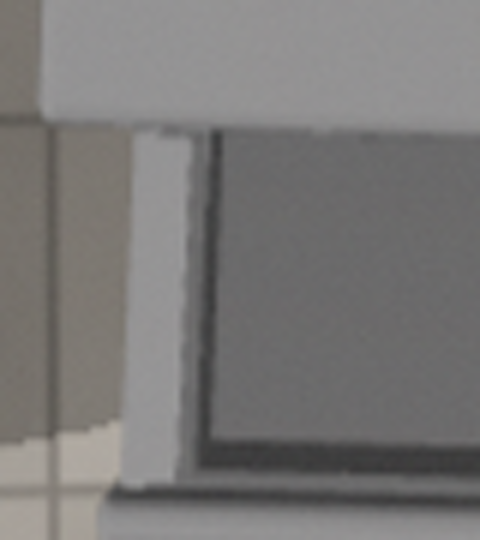

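View pics/top13b.png

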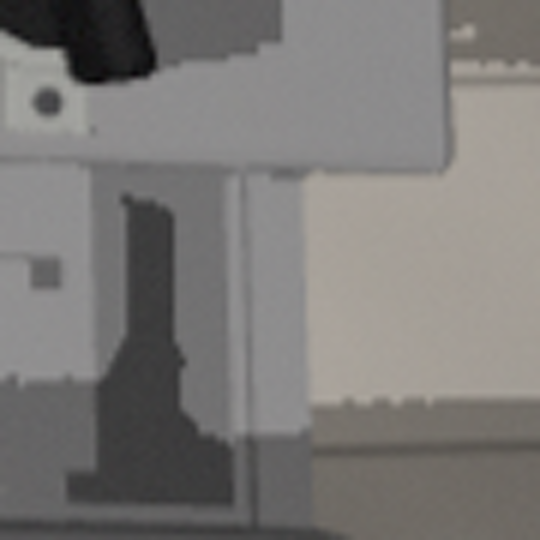

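View pics/scene13a.png

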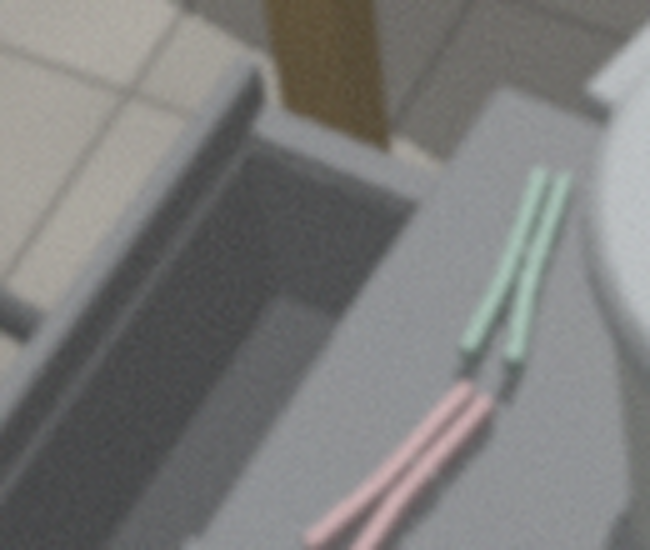

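```bash
python3 -m jog '0 0 -0.02 0 1; 0 0 -0.02 0 1; 0 0 -0.02 0 1; 0 0 -0.02 0 1; 0 0 -0.02 0 1; 0 0 -0.02 0 1'
python3 - <<'E'
from h import *
to(C(-140,0,-40.5),-1.623)
import cv2
im=grab_frame("top")[:,:,::-1]
cv2.imwrite("pics/top14.png",im)
a=cv2.resize(im[290:360,255:315],None,fx=6,fy=6,interpolation=cv2.INTER_CUBIC)
b=cv2.resize(im[290:360,485:545],None,fx=6,fy=6,interpolation=cv2.INTER_CUBIC)
cv2.imwrite("pics/top14ab.png",np.hstack([a,b]))
# pegs/brush/bucket shift vs start: image difference on deck
o=cv2.imread("pics/top0.png");d=cv2.absdiff(o,im).max(2)
print("changed px in back/peg zone",(d[40:285,262:445]>40).sum(),(d[150:225,410:535]>40).sum())
E
```

```text
t: 15.68
ee_pos: [443.9, -20.9, 60.0]
ee_rot: [-1.553, 0.003, -1.621]
contact_force: [11.3, -2.2, -14.8]
finger_gap: 0.134
t 15.675 pos [443.8829 -20.8829  59.9992] rot [-1.5531  0.0033 -1.6207] F [ 11.3437  -2.2291 -14.8325] gap 0.13364232786543834 q [ 0.0278  0.5641 -0.1081  2.3503  0.2627  0.2192 -0.3694]
tool shift mm [0.6275 1.003  0.3202] units [0.0078 0.0125 0.004 ] turn units 0.004303429330247594
changed px in back/peg zone 0 0
```

View pics/top14ab.png

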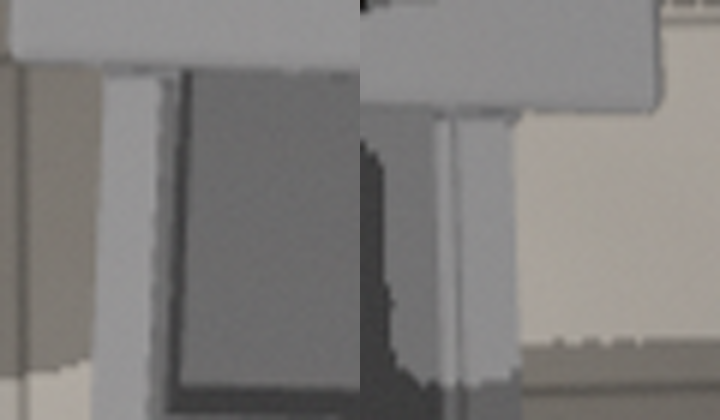

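View pics/top14.png

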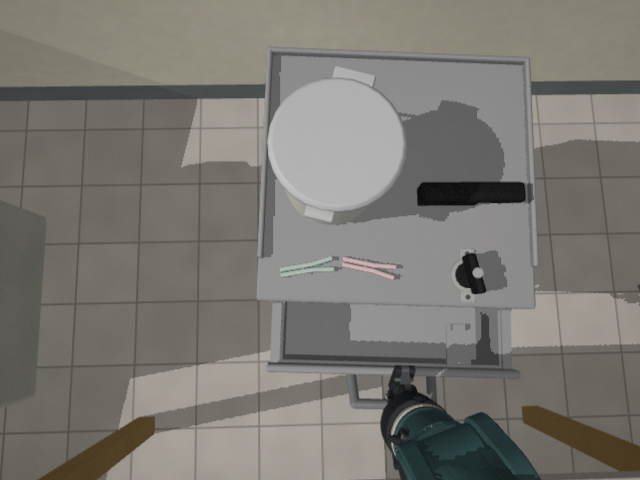

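```bash
python3 -m jog '0 0 0 0 1; 0 0 0 0 1; 0 0 0 0 1; 0 0 0 0 1; 0 0 0 0 1; 0 0 0 0 1'
python3 - <<'E'
from h import *
to(C(-140,0,-40.5),-1.623)
from workcell import workorder
s=sensors.state();print(s["dq"])
print(workorder.job_done())
E
```

```text
t: 16.48
ee_pos: [443.8, -20.9, 60.0]
ee_rot: [-1.553, 0.003, -1.621]
contact_force: [11.2, -3.0, -13.4]
finger_gap: 0.134
t 16.475 pos [443.8313 -20.877   59.982 ] rot [-1.5532  0.0032 -1.6207] F [ 11.2166  -2.974  -13.4081] gap 0.13353737933595272 q [ 0.0277  0.5641 -0.1081  2.3503  0.2627  0.2192 -0.3694]
tool shift mm [0.6308 0.9867 0.3725] units [0.0079 0.0123 0.0047] turn units 0.004337417599931499
[-0.0005 -0.0008 -0.0006  0.0005 -0.0013 -0.0016 -0.0009]
the job is handed in; nothing more can be done
None
```

I turned the catch clockwise by about 1.31 rad and it stayed open after I let go. I then gripped the bow handle, pulled the drawer out to the ribs, and handed the job in at 16.5 s while still holding it.

**Last checks before handing in:**
- **Drawer position:** the tool had moved about 99.4 mm from the shut position. The front edges of the ribs were just showing on both rims in the top view. This is inferred from the tool's travel and the picture, because the slide itself could not be read.
- **Holding still:** over the last 0.8 s the tool moved less than 0.1 mm. The wrist felt about 11 N along the pull, which matches the closing spring.
- **Things on the deck:** the top picture taken just before the end was compared with the starting one. It showed no changed pixels around the bucket, brush or pegs.
- **Catch:** it still showed open in that same picture.

**Checks that disagreed or looked odd:**
- The wrist camera and the fixed cameras differed by about 2 mm on the catch position, within the stated calibration.
- The arm gave way about 8 mm under the spring load, so I set the final position by the measured pose rather than the commanded one.
- The gripper read about 11.5 mm on the 14 mm handle bar. The pictures and the steady pull showed the bar was held.
- The wrist also showed a steady downward force of about 13 N while holding, well under the 120 N wrist limit.

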